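# Lock the grinder's catch tray with the flat-bladed key

## Robot

A 7-joint arm with a two-finger parallel gripper is mounted at the origin on the work surface. World frame = base frame: x ahead of the robot, y to its left, z up, the work surface at z = 0. Lengths are in m, angles in rad, forces in N, time in s.
With the tool pointing down it reaches from about 0.4 to 0.85 m from the base axis. Payload 10.4 kg.
Tool frame: the origin (TCP) lies on the centre line of the jaws, within the pads' length; the fingertips stand 22 mm ahead of it and the grasp point (between the pads) lies 3 mm ahead of it; z points along the fingers, y is the line along which they close (so a half turn about z gives the same grasp; the last joint's range is limited). The gripper opens to 87 mm and grips with 3 to 60 N. Pads are 19 mm wide; open, the fingers measure 117 mm over their backs; the gripper's body (75 mm by 190 mm) begins 51 mm behind the grasp point.
Start: joints at [-1.238, 0.332, -0.065, 1.46, 0.022, 1.35, -0.088], TCP at [0.218, 0.586, 0.245] pointing down, gripper open.
Joint ranges: [-2.6, 2.6], [-0.5, 2.12], [-1.47, 1.34], [0.16, 2.42], [-1.27, 4.41], [0.06, 2.06], [-2.6, 2.6]. Speed limits (rad/s): [2.22, 2.22, 2.79, 2.79, 3.14, 3.14, 3.14].

## Interface

Orientations are given as a unit quaternion [x, y, z, w].
In Python, from bench import r, optics, telemetry gives the robot as it stands (r), with the cameras (optics) and the readings (telemetry).
- The arm moves only by the shell command python3 jog.py FILE [FORCE], which reads ROWS from the file FILE. ROWS is a JSON list of rows, 1 to 12 of them, each of 5 numbers: dx, dy, dz in parts of the range, where 1.0 means 0.5 m, then a turn about the tool's z in fractions of the full range, 1 being 90 degrees, then the finger opening in m; each row is the pose to reach, as a shift and turn from the pose commanded when the command began, along the tool's axes at that moment; what a row does not reach only later rows make up. A row lasts 1/10 s, in which the tool goes at most 0.05 m and 0.15 rad, less where a joint would pass 70% of its speed; a pose out of reach is approached as far as the arm can. The fingers move at their own pace and stop on an object; FORCE is the grip in N (left out, the last holds). Time passes only in rows, so rows that do not move let the fingers close. It prints the time, the measured TCP pose, the force, the opening and the grip force at its end. A shift or turn number past 1, either way, is cut back to 1. Input that does not fit is refused with a message, and nothing moves.
- telemetry.read_state(): the state, without advancing time (a new reading comes with each control period).
- optics.camera(name): name is "side" or "top" or "wrist"; returns a dict with "img" (480x640x3 uint8, red, green, blue), "fx", "fy", "cx", "cy" (pixels), "k1" (the pictures are not rectified: a ray, as slopes to the right and down, at radius r is drawn at 1 + k1 r^2 times it, then the intrinsics apply), "pose" (4x4, takes a point from camera to world coordinates). Camera axes: x right, y down, z forward; pixel columns grow to the right and rows downward; lengths in m; the calibration is good to about 2 mm. A picture is of the moment at which its call begins. There is no depth.
- r.close_job(): hands the job in; it is judged then, once.
The state is a dict: "time": time; "joint_positions": joint angles; "joint_vel": joint speeds; "joint_torque": joint torques, N m; "ee_pos": TCP position; "eef_rot": TCP orientation; "ft_force": force on the tool from outside, world axes, zero at the start; "torque": the same for the moment, N m; "width": finger opening in m; "grip_force": force on a finger pad.
Only numpy, scipy, OpenCV 4.12 (cv2) and the standard library are available. Lean on these libraries where they do the work, as an engineer would, in place of code of your own. Each camera call takes 0.05 s, during which the arm holds its last target. There are 200 camera calls.

## Task

Lock the grinder's catch tray: take the orange flat-bladed key from its bamboo stand, set its blade in the slot of the brass cam lock on the grinder's deck and turn the cam a quarter turn clockwise (seen from above) until it seats against its stop. Leave the key standing upright in the slot, let go of it, and leave the black round-pin tool in its own stand.

Things in the scene. Friction and masses are not known exactly. Their poses are not given: they have to be found in the camera images.
- key: Loose, 140 g, upright; origin: middle of the blade's lower edge, x along its width, z up. Steel blade 34 (x) x 5 (y) x 16.5 mm (z), then steel collar 48 mm wide (z 16.5-22.5), then orange handle 40 (x) x 16 (y) mm, z 22.5-72.5; grip it across y. Half-turn symmetric. Starts hung by its collar on a fixed bamboo stand 30 mm high, blade in a groove: lifts straight out. Stands swap places.
- pin_tool: The wrong tool, to be left alone: same collar, in a like stand, but with a black round handle 28 mm wide, 50 mm tall, and a round brass pin 10 mm thick instead of a blade. Origin: middle of the pin's lower end, z up.
- cam_slot (a point): Middle of the slot's mouth on the cam's axis, 92 mm above the counter; turns with the cam: x along the slot, z up. Brass cam 60 mm wide, two half-moon jaws; slot right across it, open-ended, 9 mm wide, 18 deep, mouth chamfered to 19 mm wide over the top 5 mm. With the blade fully in, the collar rests on the jaws' tops and the key stands by itself, its origin 16.5 mm below this point.
- grinder: Fixed. Origin on the counter under the cam axis; x away from the robot, y left. Aluminium deck 70 mm high, x -85 to 85, y -280 to 65 mm; black tower 340 mm high at x -50 to 80, y -270 to -140 mm. Tray front and handle at -x. White tab on the cam's rim: by the red dot when open, at the green dot when locked.
- cam (a joint): Cam angle, rad: 0 fully open, grows as it turns clockwise seen from above, 1.57 at its hard stop (seated, locked). Starts at 0.1 to 0.3; stays where left (friction 0.12 N m). The key's blade has about 0.12 rad of play in the slot before it drives the cam.

How it is judged:
By the outcome, as a careful person would: the job done as asked, in the order asked, and still so for the second after the job is handed in, with the robot touching nothing.
It also fails if it takes over 42 s, if anything falls off the work surface, if the arm or the gripper's body presses on something with over 40 N, if the wrist force passes 120 N, or if a joint passes its speed limit or range.

## Working session

There is one attempt and no reset: what is moved stays moved. The work goes in short steps, Python scripts to look and compute and a shell command to move; the robot and the scene stay as the last step left them, time stands still between calls to the robot, and variables do not carry over. Pictures are saved under pics/ and viewed, at most 10 in all, crops included, and the job is handed in when it is done.

```bash
ls; mkdir -p pics
python3 - <<'E'
from bench import r, optics, telemetry
import cv2,numpy as np,pickle
s=telemetry.read_state();print(s)
d={}
for n in("side","top","wrist"):
    c=optics.camera(n);d[n]=c;cv2.imwrite(f"pics/{n}0.png",c["img"][...,::-1]);print(n,c["fx"],c["fy"],c["cx"],c["cy"],c["k1"],np.round(c["pose"],3).tolist())
pickle.dump(d,open("cams0.pkl","wb"))
E
```

```text
bench.py
jog.py
pics
{'time': 0.0, 'joint_positions': array([-1.23758056,  0.33289251, -0.06469305,  1.46092777,  0.02160349,
        1.34986626, -0.08848018]), 'joint_vel': array([ 9.83492020e-04, -4.69088534e-04,  7.76661680e-05, -6.88757754e-04,
        2.56149587e-09, -7.82264573e-05,  1.27692208e-03]), 'joint_torque': array([-7.12717360e-05, -6.23243809e+01,  2.45770044e-02, -3.89899671e+01,
       -6.14678767e-02,  3.98540148e-02,  1.61220560e-04]), 'ee_pos': array([0.21761146, 0.58552979, 0.24374747]), 'eef_rot': array([ 1.76953737e-01,  9.84218922e-01, -6.93352525e-04, -8.99772672e-05]), 'ft_force': array([0.71944491, 0.08807884, 0.10566863]), 'torque': array([-0.01406347, -0.00740653, -0.03262408]), 'grip_force': 0.0, 'width': 0.0871832091712182}
side 471.291343902606 471.291343902606 319.2973359987897 229.79071998761594 -0.0987218323702794 [[0.609, -0.601, 0.517, 0.173], [-0.793, -0.449, 0.412, -0.145], [-0.016, -0.661, -0.75, 0.594], [0.0, 0.0, 0.0, 1.0]]
top 512.3864171410422 512.3864171410422 323.11106214230034 244.22407609179592 -0.05589170846565029 [[-0.011, -0.98, 0.198, 0.369], [-1.0, 0.015, 0.019, 0.13], [-0.022, -0.198, -0.98, 0.94], [0.0, 0.0, 0.0, 1.0]]
wrist 335.8607382015767 335.8607382015767 325.1271513740923 237.7810608019682 -0.011126169517977343 [[0.348, 0.892, 0.287, 0.139], [0.937, -0.331, -0.108, 0.615], [-0.002, 0.307, -0.952, 0.384], [0.0, 0.0, 0.0, 1.0]]
```

View pics/top0.png

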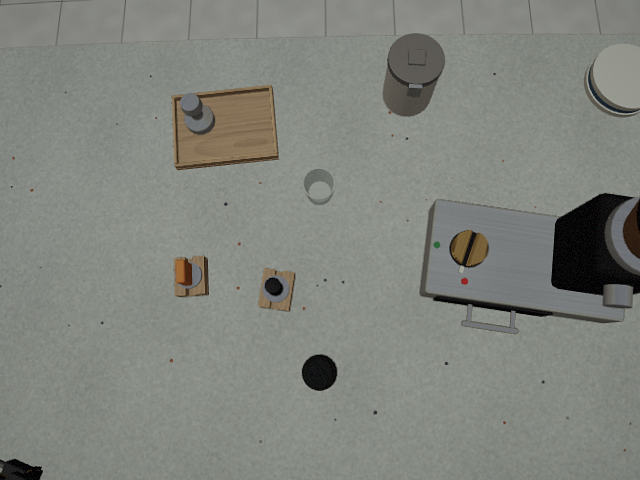

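View pics/side0.png

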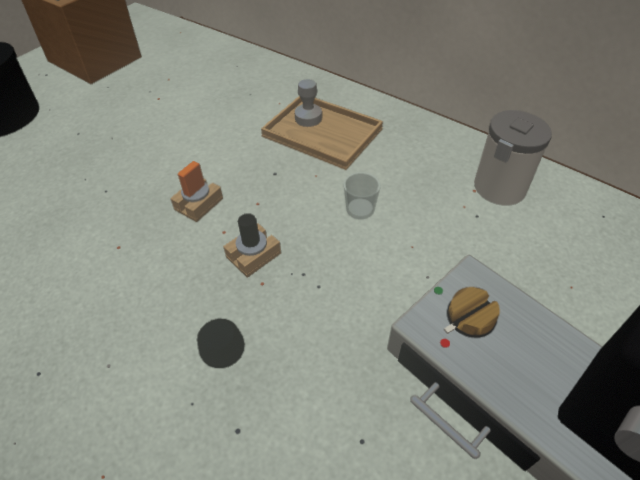

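The top view shows the orange key near (183,271), the pin tool at (275,288), and the cam at (469,248) with its tab at (462,268). I'll enlarge the key and the cam in both views.

```bash
cat > h.py <<'E'
import numpy as np,cv2
def K(c): return np.array([[c["fx"],0,c["cx"]],[0,c["fy"],c["cy"]],[0,0,1.]])
D=lambda c:np.array([c["k1"],0,0,0,0.])
def pix(c,uv,z):
    n=cv2.undistortPoints(np.array(uv,float).reshape(-1,1,2),K(c),D(c)).reshape(-1,2)
    d=np.c_[n,np.ones(len(n))]@c["pose"][:3,:3].T;o=c["pose"][:3,3]
    return o+d*((z-o[2])/d[:,2])[:,None]
def proj(c,P):
    T=np.linalg.inv(c["pose"])
    return cv2.projectPoints(np.array(P,float).reshape(-1,1,3),cv2.Rodrigues(T[:3,:3])[0],T[:3,3],K(c),D(c))[0].reshape(-1,2)
def crop(c,u,v,h,s):
    return cv2.resize(c["img"][v-h:v+h,u-h:u+h,::-1],None,fx=s,fy=s,interpolation=cv2.INTER_NEAREST)
E
python3 - <<'E'
from h import *;import pickle
d=pickle.load(open("cams0.pkl","rb"));t=d["top"];s=d["side"]
cv2.imwrite("pics/m1.png",np.vstack([np.hstack([crop(t,187,276,30,5),crop(t,467,255,30,5)]),np.hstack([crop(s,195,190,30,5),crop(s,470,312,30,5)])]))
E
```

```text
(no output)
```

View pics/m1.png

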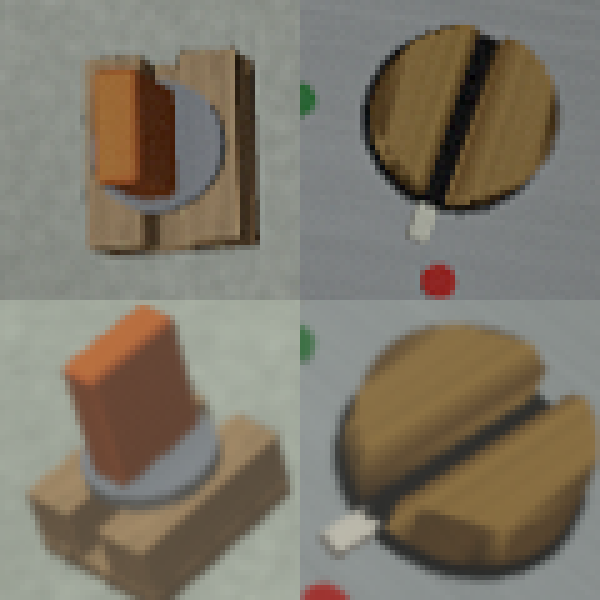

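Run:
```python
from h import *;import pickle
d=pickle.load(open("cams0.pkl","rb"));t=d["top"];s=d["side"]
k=pix(t,np.array([(95,71),(137,68),(140,185),(97,183)])/5+(156.5,245.5),.086)
print("key",k.mean(0),np.linalg.norm(np.diff(k,axis=0),axis=1),np.degrees(np.arctan2(*(k[0]+k[1]-k[2]-k[3])[1::-1])))
ks=pix(s,np.array([(66,372),(100,382),(176,320),(145,307)])/5+(164.5,99.5),.086)
print("key side",ks.mean(0),np.linalg.norm(np.diff(ks,axis=0),axis=1),np.degrees(np.arctan2(*(ks[2]+ks[3]-ks[0]-ks[1])[1::-1])))
sl=pix(t,np.array([(187,42),(138,198)])/5+(436.5,224.5),.080);print("slot",sl,np.linalg.norm(sl[0]-sl[1]),np.degrees(np.arctan2(*(sl[0]-sl[1])[1::-1])))
for n,c,o in(("top",t,(467,255)),("side",s,(470,312))):
    im=c["img"].astype(int);R,G,B=im[...,0],im[...,1],im[...,2]
    m=((R-B)>35)&(R>G+8)&(R<G*1.7);mm=np.zeros_like(m);mm[o[1]-30:o[1]+30,o[0]-30:o[0]+35]=m[o[1]-30:o[1]+30,o[0]-30:o[0]+35]
    n_,lab,st,_=cv2.connectedComponentsWithStats(mm.astype(np.uint8));
    mm=np.isin(lab,[i for i in range(1,n_) if st[i,4]>60])
    hull=cv2.convexHull(np.argwhere(mm)[:,::-1].astype(np.int32)).reshape(-1,2)
    # fit: silhouette hull of a cylinder r=.03 z .07..092
    from scipy.optimize import minimize
    a=np.linspace(0,2*np.pi,72,endpoint=False);C=np.c_[np.cos(a),np.sin(a)]*.03
    def sil(p):
        P=np.vstack([np.c_[C+p,np.full(72,z)] for z in(.076,.0905)]);return cv2.convexHull(proj(c,P).astype(np.float32))
    f=lambda p:np.sum([cv2.pointPolygonTest(sil(p),(float(x),float(y)),True)**2 for x,y in hull])
    q=minimize(f,sl.mean(0)[:2],method="Nelder-Mead",options=dict(xatol=1e-4,fatol=.01));print(n,"cam",q.x,(q.fun/len(hull))**.5)
# dots
    for nm,mk in(("red",(R>150)&(G<80)),("green",(G>R+40)&(G>B+30))):
        w=np.zeros_like(mk);w[o[1]-45:o[1]+45,o[0]-45:o[0]+45]=mk[o[1]-45:o[1]+45,o[0]-45:o[0]+45]
        print(n,nm,w.sum(),pix(c,[np.argwhere(w).mean(0)[::-1]],.07))
```

```text
key [0.49891661 0.39021856 0.086     ] [0.01455167 0.04031623 0.0148399 ] 3.72542531969452
key side [0.50109897 0.38839066 0.086     ] [0.013414   0.03611531 0.01372043] 4.542712922736019
slot [[ 0.55838985 -0.11301442  0.08      ]
 [ 0.50445385 -0.09260289  0.08      ]] 0.05766907925080003 -20.7286372366624
top cam [ 0.53239109 -0.10245935] 0.47692419438586325
top red 0 [[nan nan nan]]
top green 28 [[ 0.54136204 -0.04962367  0.07      ]]
side cam [ 0.53491791 -0.10322853] 0.5191397821766505
side red 53 [[ 0.48021216 -0.09412548  0.07      ]]
side green 39 [[ 0.54416639 -0.04967584  0.07      ]]<stdin>:24: RuntimeWarning: Mean of empty slice.
  ret = um.true_divide(
```

The key is at about (0.500, 0.389), yaw 4°. The cam is at about (0.5335, -0.103), slot yaw -20.7°. The dots give a grinder yaw of about -10°, so the cam angle is about 0.19, which agrees with the given 0.1 to 0.3. The two views agree to 2–3 mm. Next I move above the key.

The rows are not in the units I measure in: shifts go in shares of 0.5 m and turns go in shares of 90 degrees. I convert before sending: -0.3325 m / 0.5 = -0.665, -0.05 m / 0.5 = -0.1, -0.427 rad / 1.5708 = -0.2718.

```bash
echo '[[-0.08, -0.02, 0, -0.0318, 0.087], [-0.16, -0.04, 0, -0.0637, 0.087], [-0.24, -0.06, 0, -0.0955, 0.087], [-0.32, -0.08, 0.02, -0.1273, 0.087], [-0.4, -0.1, 0.04, -0.1592, 0.087], [-0.48, -0.12, 0.06, -0.191, 0.087], [-0.56, -0.14, 0.08, -0.2292, 0.087], [-0.64, -0.164, 0.12, -0.2718, 0.087], [-0.665, -0.171, 0.168, -0.2718, 0.087], [-0.665, -0.171, 0.168, -0.2718, 0.087], [-0.665, -0.171, 0.168, -0.2718, 0.087], [-0.665, -0.171, 0.168, -0.2718, 0.087]]' > rows.txt && python3 jog.py rows.txt 40
python3 - <<'E'
from bench import r, optics, telemetry
from h import *
import pickle
s=telemetry.read_state();print(s["joint_positions"],s["ee_pos"],s["eef_rot"])
c=optics.camera("wrist");pickle.dump(c,open("w1.pkl","wb"));cv2.imwrite("pics/w1.png",c["img"][...,::-1])
E
```

```text
time: 1.35
ee_pos: [0.4987, 0.3917, 0.1618]
eef_rot: [-0.037, 0.999, 0.001, 0.0]
ft_force: [-0.2, -0.4, 0.2]
width: 0.0871
grip_force: 0.0
[-0.77413386  0.40235654  0.04736314  1.5443892  -0.02091114  1.19365558
  0.92125488] [0.49871818 0.39174725 0.1618343 ] [-3.66600648e-02  9.99327344e-01  8.80114058e-04  3.54011850e-04]
```

View pics/w1.png

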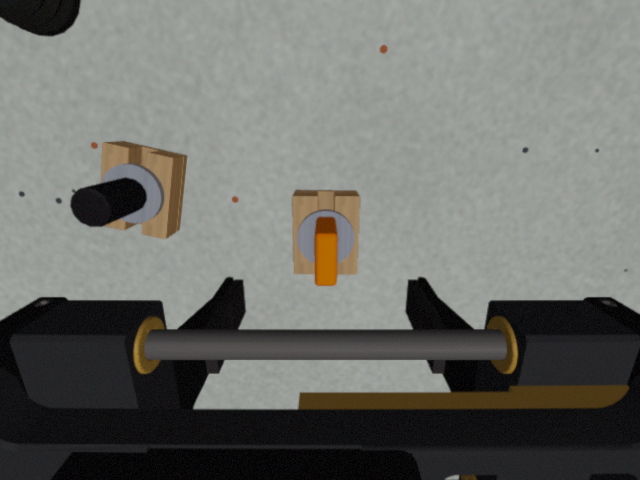

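The wrist view shows the key between the jaws, its top face spanning (315–337, 234–284), aligned with the fingers.

Run:
```python
from h import *;import pickle
c=pickle.load(open("w1.pkl","rb"))
k=pix(c,[(315.5,234),(336.5,234),(336,284),(315,284)],.086);print(k,k.mean(0),np.linalg.norm(np.diff(k,axis=0),axis=1),np.degrees(np.arctan2(*(k[0]+k[1]-k[2]-k[3])[1::-1])))
```

```text
[[0.4821984  0.38379912 0.086     ]
 [0.48117188 0.39788288 0.086     ]
 [0.51805479 0.40061849 0.086     ]
 [0.51913007 0.38582262 0.086     ]] [0.50013878 0.39203078 0.086     ] [0.01412112 0.03698422 0.01483489] -176.31103039645436
```

Three views agree on about (0.500, 0.3905). Next I descend to TCP z 0.064 and grip.

Converted, 0.098 m / 0.5 = 0.196, -0.0015 m / 0.5 = -0.003.

```bash
echo '[[-0.002, -0.002, 0.06, 0, 0.087], [-0.003, -0.002, 0.12, 0, 0.087], [-0.003, -0.002, 0.17, 0, 0.087], [-0.003, -0.002, 0.196, 0, 0.087], [-0.003, -0.002, 0.196, 0, 0.087], [-0.003, -0.002, 0.196, 0, 0.05], [-0.003, -0.002, 0.196, 0, 0.01], [-0.003, -0.002, 0.196, 0, 0.01], [-0.003, -0.002, 0.196, 0, 0.01], [-0.003, -0.002, 0.196, 0, 0.01], [-0.003, -0.002, 0.196, 0, 0.01], [-0.003, -0.002, 0.196, 0, 0.01]]' > rows.txt && python3 jog.py rows.txt 40
python3 -c "
from bench import r, optics, telemetry
s=telemetry.read_state();print(s['grip_force'],s['eef_rot'])"
```

```text
time: 2.6
ee_pos: [0.5012, 0.389, 0.0626]
eef_rot: [-0.036, 0.999, 0.0, 0.0]
ft_force: [1.0, -0.1, -0.0]
width: 0.0386
grip_force: 0.0
0.0 [-3.55636161e-02  9.99367414e-01  4.25442887e-05  3.08511920e-06]
```

```bash
echo '[[0, 0, 0, 0, 0.01], [0, 0, 0, 0, 0.01], [0, 0, 0, 0, 0.01], [0, 0, 0, 0, 0.01], [0, 0, 0, 0, 0.01], [0, 0, 0, 0, 0.01], [0, 0, 0, 0, 0.01]]' > rows.txt && python3 jog.py rows.txt 50
```

```text
time: 3.3
ee_pos: [0.5011, 0.3891, 0.0625]
eef_rot: [-0.036, 0.999, 0.0, -0.0]
ft_force: [-1.0, 0.8, -0.9]
width: 0.0157
grip_force: 50.0
```

Gripped at 15.7 mm, close to the 16 mm handle. Lifting straight out.

Converted, -0.15 m / 0.5 = -0.3, -0.12 m / 0.5 = -0.24.

```bash
echo '[[0, 0, -0.04, 0, 0.01], [0, 0, -0.08, 0, 0.01], [0, 0, -0.16, 0, 0.01], [0, 0, -0.24, 0, 0.01], [0, 0, -0.3, 0, 0.01], [0, 0, -0.3, 0, 0.01]]' > rows.txt && python3 jog.py rows.txt && echo '[[0, -0.06, 0, 0.0191, 0.01], [0, -0.14, 0, 0.0446, 0.01], [0, -0.23, 0, 0.07, 0.01], [0, -0.32, 0, 0.0955, 0.01], [0, -0.41, 0, 0.121, 0.01], [0, -0.5, 0, 0.1464, 0.01], [0, -0.59, 0, 0.1719, 0.01], [0, -0.68, 0, 0.1974, 0.01], [0, -0.77, 0, 0.2228, 0.01], [0.004, -0.86, 0, 0.2483, 0.01], [0.006, -0.94, 0, 0.2757, 0.01], [0.006, -0.986, 0, 0.2757, 0.01]]' > rows.txt && python3 jog.py rows.txt && echo '[[0, 0, 0, 0, 0.01], [0, 0, 0, 0, 0.01], [0, 0, 0, 0, 0.01]]' > rows.txt && python3 jog.py rows.txt
python3 - <<'E'
from bench import r, optics, telemetry
from h import *
import pickle
s=telemetry.read_state();print(s["ee_pos"],s["eef_rot"],s["joint_positions"])
d={n:optics.camera(n) for n in("side","top","wrist")};pickle.dump(d,open("c2.pkl","wb"))
cv2.imwrite("pics/w2.png",np.hstack([cv2.resize(d["wrist"]["img"][...,::-1],(400,300)),cv2.resize(d["side"]["img"][120:420,320:640,::-1],(400,300))]))
E
```

```text
time: 3.9
ee_pos: [0.5028, 0.3901, 0.2176]
eef_rot: [-0.035, 0.999, 0.002, 0.003]
ft_force: [0.5, 0.7, -0.6]
width: 0.0156
grip_force: 50.0
time: 5.1
ee_pos: [0.5321, -0.107, 0.2117]
eef_rot: [0.183, 0.983, -0.001, -0.001]
ft_force: [-0.8, 0.2, -1.1]
width: 0.0162
grip_force: 50.0
time: 5.4
ee_pos: [0.5331, -0.1016, 0.2119]
eef_rot: [0.179, 0.984, 0.0, -0.0]
ft_force: [-0.3, 0.1, -1.7]
width: 0.0158
grip_force: 50.0
[ 0.53309715 -0.10158168  0.21193251] [ 1.79029723e-01  9.83843526e-01  1.71514914e-04 -4.95009754e-04] [-0.25774174  0.1725076   0.40613095  1.74532274 -0.07217972  1.2393322
  1.37737842]
```

View pics/w2.png

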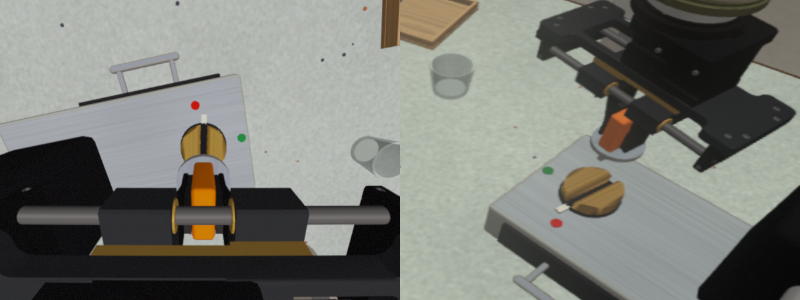

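The key hangs over the cam at the right angle. I'll enlarge the wrist view and the side view to check centring.

Run:
```python
from h import *;import pickle
d=pickle.load(open("c2.pkl","rb"));w,s,t=d["wrist"],d["side"],d["top"]
a=cv2.resize(w["img"][180:400,270:380,::-1],None,fx=2.7,fy=2.7,interpolation=0)
b=cv2.resize(s["img"][220:340,430:530,::-1],None,fx=4.9,fy=4.9,interpolation=0)
H=594;a=a[:H];b=b[:H] if b.shape[0]>H else np.vstack([b,np.zeros((H-b.shape[0],b.shape[1],3),np.uint8)])
print(a.shape,b.shape);cv2.imwrite("pics/m2.png",np.hstack([a,b]))
```

```text
(594, 297, 3) (594, 490, 3)
```

View pics/m2.png

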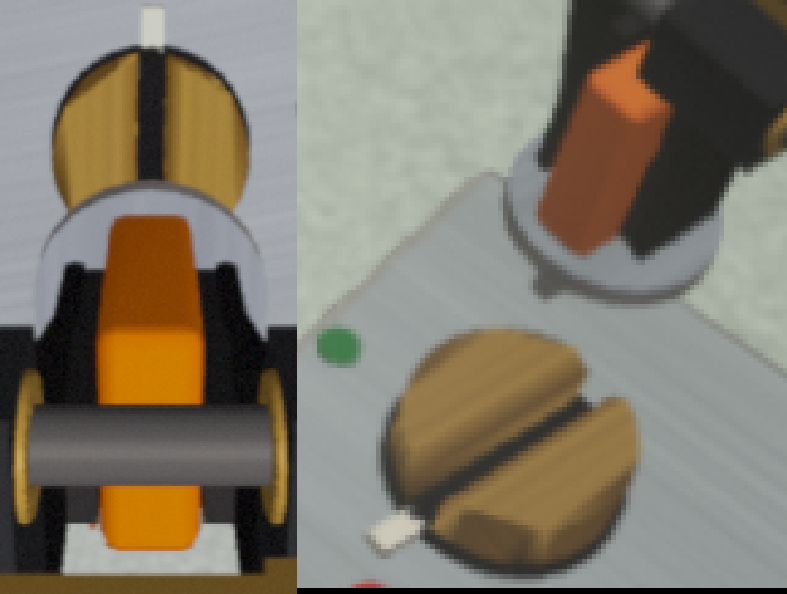

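Run:
```python
from h import *;import pickle
from scipy.spatial.transform import Rotation as Ro
d=pickle.load(open("c2.pkl","rb"));w,s=d["wrist"],d["side"]
R=Ro.from_quat([1.79029723e-01,9.83843526e-01,1.7e-4,-4.95e-4]).as_matrix();p=np.array([.53309715,-.10158168,.21193251])
F=lambda q:np.round((q-p)@R,4)
U=lambda a,o,f:(np.array(a)+.5)/f+np.array(o)-.5
k=pix(w,U([(99,328),(204,328),(200,549),(101,549)],(270,180),2.7),.2354)
print("key tool",F(k),F(k).mean(0))
sl=pix(w,U([(152,50),(152,180)],(270,180),2.7),.074);print("slot tool",F(sl))
sd=pix(s,U([(580,408),(415,498)],(430-297/4.9,220),4.9),.080);print("slot side",F(sd),F(sd).mean(0))
print("cam top/side fits tool",F(np.array([[.53239,-.10246,.092],[.5349,-.1032,.092],[.5335,-.103,.092]])))
ks=pix(s,U([(589,77),(664,113)],(430-297/4.9,220),4.9),.2354);print("key side",F(ks))
hb=pix(s,U([(540,215),(585,254)],(430-297/4.9,220),4.9),.1629+.0225);print("handle base",F(hb))
a=sl[0]-sl[1];print(np.degrees(np.arctan2(a[1],a[0])))
```

```text
key tool [[ 0.0202 -0.0072 -0.0234]
 [ 0.0202  0.0079 -0.0234]
 [-0.0188  0.008  -0.0235]
 [-0.0188 -0.0075 -0.0235]] [ 0.0007   0.0003  -0.02345]
slot tool [[ 0.0289  0.0008  0.138 ]
 [-0.0139  0.0008  0.1379]]
slot side [[-0.0268 -0.0021  0.1319]
 [ 0.0284  0.0015  0.132 ]] [ 0.0008  -0.0003   0.13195]
cam top/side fits tool [[ 0.0002 -0.0011  0.1199]
 [-0.0024 -0.0009  0.1199]
 [-0.001  -0.0012  0.1199]]
key side [[ 0.0192  0.0048 -0.0234]
 [ 0.0131 -0.0105 -0.0235]]
handle base [[ 0.0158  0.0056  0.0265]
 [ 0.0151 -0.0077  0.0265]]
159.4231742804465
```

Wrist and side views put the key within about 1 mm of the slot, with yaw matching. Lowering until the collar is nearly down.

Converted, 0.087 m / 0.5 = 0.174, 0.086 m / 0.5 = 0.172.

```bash
echo '[[0, 0, 0.06, 0, 0.01], [0, 0, 0.11, 0, 0.01], [0, 0, 0.13, 0, 0.01], [0, 0, 0.14, 0, 0.01], [0, 0, 0.15, 0, 0.01], [0, 0, 0.16, 0, 0.01], [0, 0, 0.166, 0, 0.01], [0, 0, 0.172, 0, 0.01], [0, 0, 0.174, 0, 0.01], [0, 0, 0.174, 0, 0.01], [0, 0, 0.174, 0, 0.01]]' > rows.txt && python3 jog.py rows.txt
```

```text
time: 6.65
ee_pos: [0.5334, -0.103, 0.1257]
eef_rot: [0.18, 0.984, 0.0, 0.0]
ft_force: [0.5, -0.2, -1.4]
width: 0.0159
grip_force: 50.0
```

In the slot with no contact force. Turning clockwise.

Converted, 1.18 rad / 1.5708 = 0.7512.

```bash
echo '[[0, 0, 0, 0.0509, 0.01], [0, 0, 0, 0.1146, 0.01], [0, 0, 0, 0.1783, 0.01], [0, 0, 0, 0.2419, 0.01], [0, 0, 0, 0.3056, 0.01], [0, 0, 0, 0.3692, 0.01], [0, 0, 0, 0.4329, 0.01], [0, 0, 0, 0.4966, 0.01], [0, 0, 0, 0.5602, 0.01], [0, 0, 0, 0.6239, 0.01], [0, 0, 0, 0.6875, 0.01], [0, 0, 0, 0.7512, 0.01]]' > rows.txt && python3 jog.py rows.txt ; echo '[[0, 0, 0, 0.0318, 0.01], [0, 0, 0, 0.0637, 0.01], [0, 0, 0, 0.0955, 0.01], [0, 0, 0, 0.0955, 0.01]]' > rows.txt && python3 jog.py rows.txt; python3 -c "
from bench import r, optics, telemetry
s=telemetry.read_state();print(s['torque'],s['joint_positions'])"
```

```text
time: 7.85
ee_pos: [0.5337, -0.1023, 0.1258]
eef_rot: [0.698, 0.716, 0.001, 0.0]
ft_force: [0.5, 1.8, -1.9]
width: 0.0156
grip_force: 50.0
time: 8.25
ee_pos: [0.5336, -0.1023, 0.1258]
eef_rot: [0.749, 0.663, 0.0, -0.0]
ft_force: [1.0, 1.8, -0.2]
width: 0.016
grip_force: 50.0
[ 0.33362443 -0.1565279   0.05584156] [-0.40337674  0.27962254  0.58977055  1.84873939 -0.17729196  1.06471944
  0.13363027]
```

Converted, 0.1 rad / 1.5708 = 0.0637.

```bash
P="from bench import r, optics, telemetry;s=telemetry.read_state();print(s['torque'],s['eef_rot'][:2])"
echo '[[0, 0, 0, 0.0318, 0.01], [0, 0, 0, 0.0637, 0.01], [0, 0, 0, 0.0637, 0.01]]' > rows.txt && python3 jog.py rows.txt|tail -0; python3 -c "$P"; echo '[[0, 0, 0, 0.0318, 0.01], [0, 0, 0, 0.0318, 0.01]]' > rows.txt && python3 jog.py rows.txt|tail -0;python3 -c "$P"; echo '[[0, 0, 0, 0.0255, 0.01], [0, 0, 0, 0.0255, 0.01]]' > rows.txt && python3 jog.py rows.txt|tail -0;python3 -c "$P"; echo '[[0, 0, 0, 0.0255, 0.01], [0, 0, 0, 0.0255, 0.01]]' > rows.txt && python3 jog.py rows.txt;python3 -c "$P"
```

```text
[ 0.35696838 -0.11260479  0.08599573] [0.78043487 0.62523696]
[ 0.40542117 -0.16604166  0.08132369] [0.79560951 0.60580969]
[ 0.69052488 -0.19376482  0.18149207] [0.80738437 0.59002575]
time: 9.15
ee_pos: [0.5335, -0.1026, 0.1257]
eef_rot: [0.819, 0.574, 0.0, 0.0]
ft_force: [1.1, 3.5, 0.2]
width: 0.0154
grip_force: 50.3
[ 0.67982646 -0.20075189  0.82862328] [0.81878872 0.57409494]Exception ignored on flushing sys.stdout:
BrokenPipeError: [Errno 32] Broken pipe
Exception ignored on flushing sys.stdout:
BrokenPipeError: [Errno 32] Broken pipe
Exception ignored on flushing sys.stdout:
BrokenPipeError: [Errno 32] Broken pipe
```

Torque jumps to 0.83 N m, against 0.12 N m of friction, so the stop is reached. One more nudge, then I back off into the play to unload the blade.

Converted, 0.03 rad / 1.5708 = 0.0191.

```bash
P="from bench import r, optics, telemetry;s=telemetry.read_state();print(s['torque'],s['eef_rot'][:2])"
echo '[[0, 0, 0, 0.0191, 0.01], [0, 0, 0, 0.0191, 0.01]]' > rows.txt && python3 jog.py rows.txt; python3 -c "$P"; echo '[[0, 0, 0, -0.0382, 0.01], [0, 0, 0.002, -0.0509, 0.01], [0, 0, 0.002, -0.0509, 0.01]]' > rows.txt && python3 jog.py rows.txt;python3 -c "$P
from h import *
c=optics.camera('side');cv2.imwrite('pics/s3.png',cv2.resize(c['img'][200:380,380:580,::-1],None,fx=3,fy=3))"
```

```text
time: 9.35
ee_pos: [0.5335, -0.1026, 0.1257]
eef_rot: [0.828, 0.561, 0.0, 0.0]
ft_force: [1.4, 3.1, 2.1]
width: 0.0161
grip_force: 51.2
[ 0.78459066 -0.1987219   1.24195939] [0.8278577  0.56093814]
time: 9.65
ee_pos: [0.5333, -0.1033, 0.1245]
eef_rot: [0.805, 0.593, 0.0, 0.0]
ft_force: [2.0, 1.2, 0.7]
width: 0.0159
grip_force: 50.0
[ 0.45070858 -0.43130754  0.14271753] [0.80539827 0.59273399]
```

View pics/s3.png

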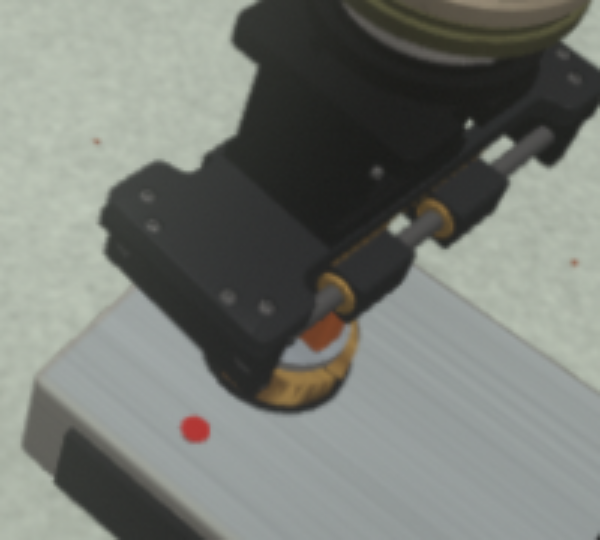

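The view shows the collar down on the jaws and the tab hidden under the gripper. Releasing and rising straight up.

Converted, 0.2 m / 0.5 = 0.4, 0.12 m / 0.5 = 0.24.

```bash
echo '[[0, 0, 0, 0, 0.02], [0, 0, 0, 0, 0.03], [0, 0, 0, 0, 0.05], [0, 0, 0, 0, 0.06], [0, 0, 0, 0, 0.07], [0, 0, 0, 0, 0.07], [0, 0, 0, 0, 0.07], [0, 0, 0, 0, 0.07], [0, 0, 0, 0, 0.07]]' > rows.txt && python3 jog.py rows.txt && echo '[[0, 0, -0.02, 0, 0.07], [0, 0, -0.06, 0, 0.07], [0, 0, -0.12, 0, 0.07], [0, 0, -0.2, 0, 0.07], [0, 0, -0.28, 0, 0.07], [0.08, 0, -0.32, 0, 0.07], [0.16, 0, -0.36, 0, 0.07], [0.24, 0, -0.36, 0, 0.07], [0.32, 0, -0.36, 0, 0.07], [0.4, 0, -0.36, 0, 0.07], [0.4, 0, -0.36, 0, 0.07], [0.4, 0, -0.36, 0, 0.07]]' > rows.txt && python3 jog.py rows.txt
python3 - <<'E'
from bench import r, optics, telemetry
from h import *
import pickle
d={n:optics.camera(n) for n in("side","top")};pickle.dump(d,open("c4.pkl","wb"))
cv2.imwrite("pics/s4.png",np.hstack([crop(d["top"],467,255,40,5),crop(d["side"],470,305,40,5)]))
E
```

```text
time: 10.6
ee_pos: [0.5332, -0.1029, 0.1245]
eef_rot: [0.805, 0.593, 0.0, -0.0]
ft_force: [0.7, 0.6, 1.4]
width: 0.0686
grip_force: 0.0
time: 11.8
ee_pos: [0.5925, 0.0887, 0.3048]
eef_rot: [0.805, 0.594, -0.0, 0.0]
ft_force: [0.2, -1.0, 0.6]
width: 0.0701
grip_force: 0.0
```

View pics/s4.png

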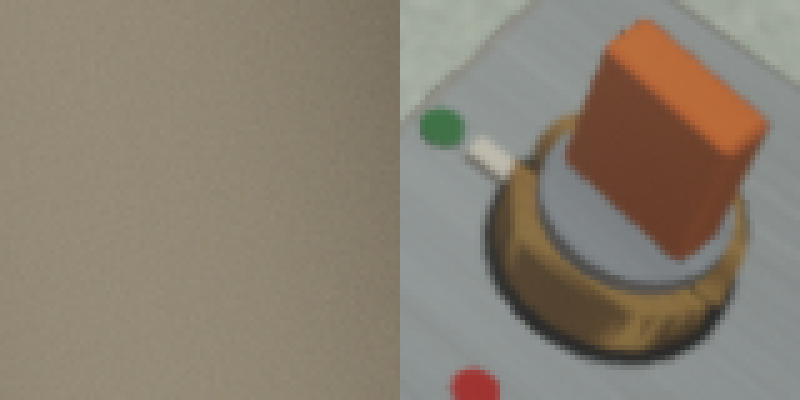

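The side view shows the key upright, its collar on the jaws, and the tab at (490,157) in the crop, next to the green dot at (442,128). I'll check the tab's angle in numbers.

Run:
```python
from h import *;import pickle
from bench import r, optics, telemetry
d=pickle.load(open("c4.pkl","rb"));s=d["side"];s0=pickle.load(open("cams0.pkl","rb"))["side"]
U=lambda a,o,f:(np.array(a)+.5)/f+np.array(o)-.5
c=np.array([.5349,-.1032]);A=lambda q:np.degrees(np.arctan2(*(q[:,:2]-c).T[::-1]))
g=pix(s,U([(42,128)],(430,265),5),.07)
for z in(.074,.08):
  t1=pix(s,U([(90,157)],(430,265),5),z);t0=pix(s0,U([(50,233)],(440,282),5),z)
  print(z,A(g),A(t1),A(t0))
k=pix(s,U([(240,22),(205,50),(325,150),(367,125)],(430,265),5),.148);print(k.mean(0),np.linalg.norm(np.diff(k,axis=0),axis=1))
```

```text
0.074 [80.63049274] [81.9313128] [159.78932653]
0.08 [80.63049274] [88.24050412] [162.39379801]
[ 0.53240407 -0.10396696  0.148     ] [0.01284181 0.03582658 0.01318286]
```

The tab bears 82° and the green dot 80.6°, which agree within measurement error. The key's top is centred on the axis at the seated height. Handing in.

```bash
python3 -c "
from bench import r, optics, telemetry
print(r.close_job())"
```

```text
the job is handed in; nothing more can be done
None
```

I turned the cam clockwise onto its stop and left the key standing upright in the slot. The gripper has let go and moved clear, I never touched the pin tool, and I handed the job in at about 12 s; no verdict was returned.

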